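Label the cheese on the deli scale

TASK

A wedge of cheese lies on the counter scale and needs its price label: with the fingertips, lightly press the cheese's preset key, the middle one of the nine square keys, and let it come up again; then lightly press the print key, the one long key in the column beside them, and take your hand away. Do not touch any other key or the weighing pan, pick nothing up, and leave the cheese and everything else on the counter where it is.

Things in the scene. Friction and masses are not known exactly. Their poses are not given: they have to be found in the camera images.
- scale: White counter scale, fixed, 400 mm deep (its x), 360 mm wide (its y), origin at the centre of its underside, z up, front towards -x (the robot). From the front: the sloping keypad panel, a flat shoulder 68 mm high (x = -74 to -38 mm), the steel pan, and a customer display 233 mm high behind the pan at x = 214, y = 100 mm.
- keypad: The scale's front panel, sloping up at 10 degrees from 45 mm high at its front edge to 68 mm. Origin in the middle of its surface, z its outward normal, x up the slope, y to the left seen from the robot. A dark display on its left half; on the right 3 x 3 square keys and, right of them, a column with a small round key and the long print key. Only the keys stand proud.
- preset_key_top (a point): Centre of the top face of the key to press first, the middle one of the nine square keys, at keypad (0, -68, 8) mm; same axes, the key moves along -z. The nine look alike: grey caps with a white slip, 22 mm (x) by 24 mm (y), 34 mm apart centre to centre both ways, 8 mm proud. Shut fingertips (about 22 by 29 mm) on its centre clear the other keys by about 7 mm.
- preset_key (a joint): Travel of the middle preset key, m: 0 up, 0.005 fully down. Sprung: starts to move at 1.2 N, is 2 mm down at 3.6 N and fully down, against a hard stop, at 7.2 N, comes up by itself. It counts as pressed beyond 0.002 and as up below 0.001.
- print_key_top (a point): Centre of the top face of the print key, the one long key, at keypad (-17, -146, 8) mm; same axes, moves along -z. Plain grey, 56 mm (x) by 24 mm (y), as long as the two rows nearest the robot, 8 mm proud. Its column is 44 mm to the right of the last square keys; 51 mm up the slope from its centre is the small round tare key, 24 mm across.
- print_key (a joint): Travel of the print key, m: same springs, travel and thresholds as the preset key; it goes down evenly wherever on its top it is pressed.
- other_keys: All the keys that must not be touched, taken together: the eight square keys around the middle one and the round tare key, same grey caps and height. Origin and axes as the keypad's.
- pan: Stainless weighing pan on the scale, 250 (x) x 360 mm, origin at the centre of its underside, at scale frame (0.085, 0, 0.092); its top is 98 mm above the counter, its rims 100 to 104 mm. Not to be touched.
- cheese: Wedge of hard yellow cheese with brown rind lying on the pan, 150 mm long, about 110 mm wide at the rind, 70 mm high. Loose, origin on its underside. To be left alone.
- pen: Blue pen, 120 mm long, 10 mm thick, lying across the flat shoulder between keypad and pan. Loose, origin at the middle of its underside. To be left alone.
- oil: Dark bottle of oil, 64 mm across, 230 mm tall, standing left of the scale. Loose, origin under its centre. To be left alone.
- tub: Round white deli tub with lid, 106 mm across, 80 mm tall, left of the scale. Loose, origin under its centre. To be left alone.
- paper_roll: Spare roll of label paper standing on end, 58 mm across, 57 mm tall, left of the scale. Loose, origin under its centre. To be left alone. The oil bottle, tub and roll change places.
- olives: Green glass jar of olives with steel lid, 72 mm across, 105 mm tall, right of the scale. Loose, origin under its centre. To be left alone.

How it is judged:
By the outcome, as a careful person would: the job done as asked, in the order asked, and still so for the second after the job is handed in, with the robot touching nothing.
It also fails if it takes over 32 s, if anything falls off the work surface, if the arm or the gripper's body presses on something with over 40 N, if the wrist force passes 120 N, or if a joint passes its speed limit or range.

ROBOT

A 6-joint arm with a two-finger parallel gripper is mounted at the origin on the work surface. World frame = base frame: x ahead of the robot, y to its left, z up, the work surface at z = 0. Lengths are in m, angles in rad, forces in N, time in s.
With the tool pointing down it reaches from about 0.275 to 0.975 m from the base axis. Payload 8.4 kg.
Tool frame: the origin (TCP) lies midway between the tips of the shut fingers; the grasp point (between the pads) lies robot.pinch_z behind it (robot.pinch_z is the distance from the TCP to the grasp point, in m); z points along the fingers, y is the line along which they close (so a half turn about z gives the same grasp; the last joint's range is limited). The gripper opens to 92 mm and grips with 3 to 60 N. Pads are 20 mm wide; open, the fingers measure 128 mm over their backs; the gripper's body (75 mm by 189 mm) begins 69 mm behind the grasp point.
Start: joints at [-1.214, 0.353, 1.633, -0, 1.155, -0.002], TCP at [0.219, -0.585, 0.215] pointing down, gripper open.
Joint ranges: [-2.63, 2.63], [-0.92, 2.1], [0.06, 2.66], [-1.3, 4.44], [0, 2.69], [-3.02, 3.02]. Speed limits (rad/s): [2.22, 2.22, 2.79, 3.14, 3.14, 3.14].

INTERFACE

Orientations are given as a unit quaternion [x, y, z, w].
In Python, from cell import robot, imaging, ticket gives the robot as it stands.
- The arm moves only by the tool move_arm, never from a script. Its argument "targets" is one flat list of numbers, 7 for each row, row after row: the shift along the tool's x, y, z scaled (see below), then the turn, a rotation vector about the tool's x, y, z scaled (see below), then the finger opening in mm, from 0 to 91.9. A call has exactly 10 rows; each row shifts and turns the commanded pose from where the row before left it, along the tool's axes as they then stand; what a row does not reach is not made up. The controller multiplies each number of a shift by 0.6 m and each number of a turn by 2 pi rad. A row lasts 1/12 s, in which the tool goes at most 41.7 mm and 7.16 degrees, less where a joint would pass 70% of its speed; a pose out of reach is approached as far as the arm can. A call with a number of a shift or a turn outside -1 to 1 is refused whole. A call with a gripper value outside its range is refused whole. The fingers move at their own pace and stop on an object; "newtons" is the grip in N (left out, the last holds). Time passes only in rows, so rows that do not move let the fingers close, or fill a call up. It gives the time, the measured TCP pose, the force, the opening and the grip force at its end, in the units of the state.
- robot.get_obs(): the state, without advancing time (a new reading comes with each control period).
- imaging.camera(name): name is "side" or "top" or "wrist"; returns the picture (384x512x3 uint8, blue, green, red); there is no depth.
- imaging.calibration(name): a dict with "fx", "fy", "cx", "cy" (pixels), "R" (3x3) and "t" (3): a world point X has camera coordinates R X + t; the wrist camera has in their place "tool_from_camera" (4x4, takes a point from camera to tool coordinates, whose origin is the TCP and whose axes are the flange's). Camera axes: x right, y down, z forward; pixel columns grow to the right and rows downward; lengths in m; the calibration is good to about 2 mm. A picture is of the moment at which its call begins: read the wrist's pose just before it. calibration takes no time and is no camera call.
- ticket.finish_job(): hands the job in; it is judged then, once.
The state is a dict: "time": time; "joint_positions": joint angles; "joint_velocities": joint speeds; "joint_torque": joint torques, N m; "tcp_pos": TCP position; "eef_rot": TCP orientation; "ft_force": force on the tool from outside, world axes, zero at the start; "moment": the same for the moment, N m; "grip_width": finger opening in m; "finger_force": force on a finger pad.
Only numpy, scipy, OpenCV 4.12 (cv2) and the standard library are available. Lean on these libraries where they do the work, as an engineer would, in place of code of your own. Each camera call takes 0.05 s, during which the arm holds its last target. There are 200 camera calls.

## Working session

There is one attempt and no reset: what is moved stays moved. The work goes in short steps, Python scripts to look and compute and a tool call to move; the robot and the scene stay as the last step left them, time stands still between calls to the robot, and variables do not carry over. Pictures are saved under pics/ and viewed, at most 10 in all, crops included, and the job is handed in when it is done.

Besides the shell and the picture viewer there is one more tool, called as name(argument=value, ...), one argument or row to a line, values as JSON. move_arm: Moves the arm, as the interface text tells. Its arguments: {"type":"object","properties":{"targets":{"type":"array"},"newtons":{"type":"number"}},"required":["targets"]}

```bash
mkdir -p pics
python3 - <<'E'
from cell import robot, imaging, ticket
import cv2,numpy as np
o=robot.get_obs();print({k:np.round(v,4).tolist() for k,v in o.items()})
for n in("top","side"):
    im=imaging.camera(n);cv2.imwrite(f"pics/{n}0.png",im)
    c=imaging.calibration(n);print(n,{k:np.round(v,4).tolist() for k,v in c.items()})
E
```

```text
{'time': 0.0, 'joint_positions': [-1.2144, 0.3536, 1.6341, -0.0, 1.1552, -0.0024], 'joint_velocities': [0.0001, -0.0003, 0.0005, -0.0006, -0.0012, 0.0018], 'joint_torque': [0.002, -59.3819, -33.4212, 0.0701, 0.0234, -0.0001], 'tcp_pos': [0.2193, -0.5848, 0.2139], 'eef_rot': [0.9839, 0.1784, -0.0001, -0.0006], 'ft_force': [-0.9357, -0.0833, 0.2358], 'moment': [-0.0147, 0.0185, -0.0211], 'finger_force': 0.0, 'grip_width': 0.0919}
top {'fx': 377.0837, 'fy': 377.0837, 'cx': 256.8068, 'cy': 192.349, 'R': [[0.0195, -0.999, 0.0399], [-0.9883, -0.0253, -0.1506], [0.1515, -0.0365, -0.9878]], 't': [-0.0023, 0.5767, 0.8572]}
side {'fx': 363.7755, 'fy': 363.7755, 'cx': 255.4489, 'cy': 194.8588, 'R': [[0.8282, -0.5603, 0.0074], [-0.3191, -0.4824, -0.8157], [0.4606, 0.6733, -0.5784]], 't': [-0.4506, 0.2921, 0.5419]}
```

View pics/top0.png

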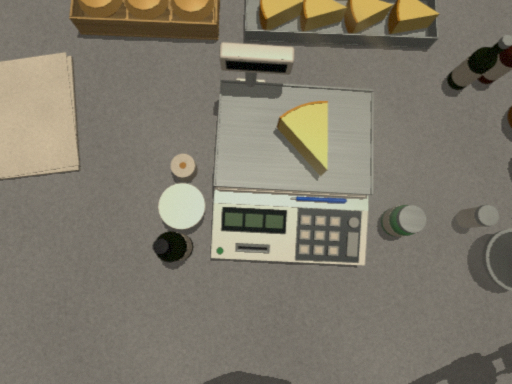

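View pics/side0.png

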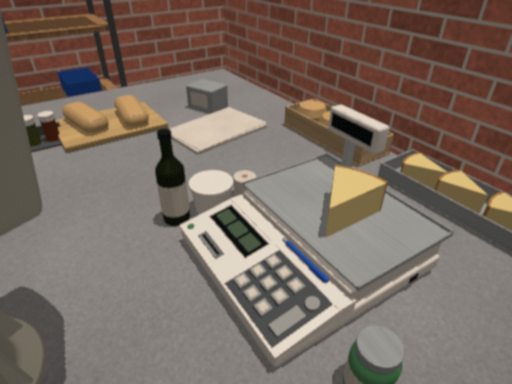

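The top view shows the keypad at about x 297–362, y 208–262. The middle key is near (319,236), print near (353,245) and tare near (354,222). In the side view the keys are around (268,283) and print is around (288,320). Next I'll segment the keys in both views.

```bash
cat > h.py <<'E'
import cv2,numpy as np
from cell import robot, imaging, ticket
def ray(n,u,v,c=None):
    c=c or imaging.calibration(n);R=np.array(c["R"]);t=np.array(c["t"])
    d=R.T@np.array([(u-c["cx"])/c["fx"],(v-c["cy"])/c["fy"],1]);return -R.T@t,d/np.linalg.norm(d)
def plane(n,u,v,z):
    o,d=ray(n,u,v);return o+d*(z-o[2])/d[2]
def cross(a,b):
    (o1,d1),(o2,d2)=a,b
    s=np.linalg.lstsq(np.c_[d1,-d2],o2-o1,rcond=None)[0]
    p,q=o1+s[0]*d1,o2+s[1]*d2;return (p+q)/2,np.linalg.norm(p-q)
E
python3 - <<'E'
from h import *
S=4
def blobs(n,x0,y0,x1,y1):
    im=cv2.imread(f"pics/{n}0.png")[y0:y1,x0:x1]
    g=cv2.resize(cv2.cvtColor(im,cv2.COLOR_BGR2GRAY),None,fx=S,fy=S,interpolation=cv2.INTER_CUBIC)
    m=((g>105)*255).astype(np.uint8)
    k,l,st,ce=cv2.connectedComponentsWithStats(m,connectivity=4)
    out=[]
    for i in range(1,k):
        if 300<st[i,4]<6000:
            u,v=(ce[i]+.5)/S-.5+[x0,y0];out.append((u,v));print(n,np.round([u,v],1),st[i,2:]/[S,S,S*S])
    cv2.imwrite(f"pics/c_{n}.png",np.hstack([g,m]))
blobs("top",292,203,368,266)
blobs("side",222,243,332,345)
a=cv2.imread("pics/c_top.png");b=cv2.imread("pics/c_side.png");w=max(a.shape[1],b.shape[1])
p=lambda i:np.pad(i,((0,0),(0,w-i.shape[1]),(0,0)))
cv2.imwrite("pics/c.png",cv2.resize(np.vstack([p(a),p(b)]),(792,594)))
E
```

```text
top [305.5 219.4] [ 11.    10.25 104.25]
top [320.2 220.2] [ 11.     10.25  101.875]
top [334.8 220.9] [11.   10.   98.25]
top [353.6 221.9] [10.25   10.25   83.3125]
top [304.7 234.1] [11.   10.   99.75]
top [319.3 234.9] [11.     10.     98.1875]
top [333.8 235.6] [10.75 10.   98.  ]
top [352.2 243.8] [ 11.5   24.75 244.  ]
top [303.8 248.9] [10.5     9.75   98.5625]
top [318.4 249.6] [11.     10.25   97.8125]
top [333.  250.2] [10.5    9.75  94.875]
top [305.1 265.1] [27.      1.     20.4375]
side [283.8 271.7] [ 17.     14.75  152.125]
side [268.1 281.8] [ 17.25  15.5  158.75]
side [295.5 284.4] [ 18.25    15.5    169.4375]
side [251.8 292.2] [ 17.5   16.   168.25]
side [279.5 295. ] [ 18.25   16.25  177.375]
side [312.2 302.2] [ 15.5     13.75   168.9375]
side [262.8 306.1] [ 18.25   17.25  187.875]
side [326.7 341.3] [14.25    9.5    69.5625]
```

View pics/c.png

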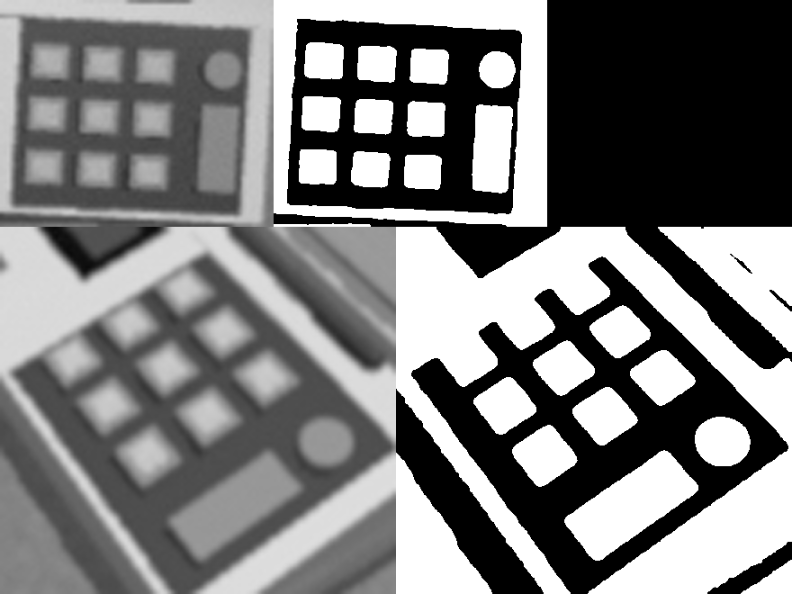

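The masks are clean. In the top view the middle key is at (319.3,234.9) and print is at (352.2,243.8). In the side view the middle key is at (268.1,281.8) and tare is at (312.2,302.2). Now I'll fit the keypad pose and check it against the given dimensions.

```bash
cat > pose.py <<'E'
from h import *
from scipy.optimize import least_squares
from scipy.spatial.transform import Rotation as Ro
K={'ul':(34,-34),'um':(34,-68),'ur':(34,-102),'ml':(0,-34),'mm':(0,-68),'mr':(0,-102),'nl':(-34,-34),'nm':(-34,-68),'nr':(-34,-102),'tare':(34,-146),'print':(-17,-146)}
T=dict(zip(['ul','um','ur','tare','ml','mm','mr','print','nl','nm','nr'],[(305.5,219.4),(320.2,220.2),(334.8,220.9),(353.6,221.9),(304.7,234.1),(319.3,234.9),(333.8,235.6),(352.2,243.8),(303.8,248.9),(318.4,249.6),(333.,250.2)]))
Sd=dict(um=(283.8,271.7),mm=(268.1,281.8),ur=(295.5,284.4),nm=(251.8,292.2),mr=(279.5,295.),tare=(312.2,302.2),nr=(262.8,306.1))
def Rk(yaw): return Ro.from_euler('ZY',[yaw,-np.radians(10)]).as_matrix()
def pt(p,k): return np.array([p[0],p[1],.0565])+Rk(p[2])@np.array([*K[k],8])/1000 if len(k) else 0
Z=lambda k:.0565+.008*np.cos(np.radians(10))+K[k][0]/1000*np.sin(np.radians(10))
def fit(n,D):
    P={k:plane(n,*D[k],Z(k)) for k in D}
    r=least_squares(lambda p:np.concatenate([(pt(p,k)-P[k])[:2] for k in D]),[.4,0,0])
    print(n,r.x.round(4),'rms mm',np.sqrt((r.fun**2).mean()).round(5)*1e3,'mm',P['mm'].round(4),{k:pt(r.x,k).round(4).tolist() for k in('mm','print')})
    return r.x
E
python3 - <<'E'
from pose import *
a=fit('top',T);b=fit('side',Sd)
for k in Sd:
    c,e=cross(ray('top',*T[k]),ray('side',*Sd[k]));print(k,c.round(4),'zexp',round(Z(k),4),'gap',e.round(4))
E
```

```text
top [ 0.4812 -0.0669 -0.0285] rms mm 0.11 mm [ 0.4778 -0.1348  0.0644] {'mm': [0.4778, -0.1348, 0.0644], 'print': [0.4589, -0.2123, 0.0614]}
side [ 0.4821 -0.0667 -0.0255] rms mm 0.060000000000000005 mm [ 0.479  -0.1346  0.0644] {'mm': [0.479, -0.1346, 0.0644], 'print': [0.4603, -0.2122, 0.0614]}
um [ 0.5116 -0.1359  0.0713] zexp 0.0703 gap 0.0008
mm [ 0.4782 -0.1349  0.0651] zexp 0.0644 gap 0.001
ur [ 0.5107 -0.1699  0.0711] zexp 0.0703 gap 0.0007
nm [ 0.4447 -0.1339  0.059 ] zexp 0.0585 gap 0.0011
mr [ 0.4773 -0.1687  0.065 ] zexp 0.0644 gap 0.0011
tare [ 0.5095 -0.2138  0.0711] zexp 0.0703 gap 0.0011
nr [ 0.4439 -0.1679  0.059 ] zexp 0.0585 gap 0.001
```

move_arm(
  targets=[0,0,0,0,0,0.0154,0,0,0,0,0,0,0.0154,0,0,0,0,0,0,0.0154,0,0,0,0,0,0,0.0154,0,0,0,0,0,0.0139,0,0,0,0,0,0,0.0139,0,0,0,-0.06,0,0,0,0,0,0,-0.06,0,0,0,0,0,0,-0.06,0,0,0,0,0,0,-0.06,0,0,0,0,0],
  newtons=10,
)

```text
time: 0.93
tcp_pos: [0.2229, -0.4394, 0.214]
eef_rot: [0.996, -0.015, 0.087, 0.001]
ft_force: [0.3, 1.6, 0.2]
grip_width: 0.0274
finger_force: 0.0
```

```bash
cat > go.py <<'E'
from pose import *
import sys
PM=np.array([.4784,-.1347,.0648]);PP=np.array([.4596,-.2122,.0616]);yaw=-.027
def show(P,up):
    o=robot.get_obs();R=Ro.from_quat(o['eef_rot']);kr=Rk(yaw)
    G=kr@np.diag([1,-1,-1.])
    tgt=P+kr[:,2]*up
    print('t',round(o['time'],2),'tcp',np.round(o['tcp_pos'],4),'tgt',tgt.round(4),'shift(units, tool)',(R.inv().apply(tgt-o['tcp_pos'])/.6).round(4),'turn',((R.inv()*Ro.from_matrix(G)).as_rotvec()/2/np.pi).round(4),'w',o['grip_width'],'F',np.round(o['ft_force'],2), 'Fn',round(float(kr[:,2]@o['ft_force']),2),'err in keypad mm',(kr.T@(np.array(o['tcp_pos'])-P)*1e3).round(2))
show({'m':PM,'p':PP}[sys.argv[1]],float(sys.argv[2]))
E
python3 go.py m .08; python3 -c "from cell import robot;print(robot.pinch_z)"
```

```text
t 0.93 tcp [ 0.2229 -0.4394  0.214 ] tgt [ 0.4645 -0.1343  0.1436] shift(units, tool) [ 0.3613 -0.5199  0.1833] turn [-0.0001  0.     -0.0004] w 0.02739162680798575 F [0.28 1.56 0.22] Fn 0.18 err in keypad mm [-217.48 -311.52  189.8 ]
0.0187
```

move_arm(
  targets=[0.036,-0.052,0.018,0,0,0,0,0.036,-0.052,0.018,0,0,0,0,0.036,-0.052,0.018,0,0,0,0,0.036,-0.052,0.018,0,0,0,0,0.036,-0.052,0.018,0,0,0,0,0.036,-0.052,0.018,0,0,0,0,0.036,-0.052,0.018,0,0,0,0,0.036,-0.052,0.018,0,0,0,0,0.036,-0.052,0.018,0,0,0,0,0,0,0,0,0,0,0],
)

```text
time: 1.77
tcp_pos: [0.4423, -0.1616, 0.1518]
eef_rot: [0.996, -0.012, 0.087, 0.0]
ft_force: [-1.0, 0.1, 0.5]
grip_width: 0.0007
finger_force: 0.0
```

```bash
python3 go.py m .03
```

```text
t 1.77 tcp [ 0.4423 -0.1616  0.1518] tgt [ 0.4732 -0.1346  0.0943] shift(units, tool) [ 0.033  -0.0461  0.1031] turn [-0.0003 -0.      0.0005] w 0.0007306119120248272 F [-0.97  0.07  0.45] Fn 0.61 err in keypad mm [-19.74 -27.83  91.78]
```

move_arm(
  targets=[0.0165,-0.023,0,0,0,0,0,0.0165,-0.023,0,0,0,0,0,0,0,0.026,0,0,0,0,0,0,0.026,0,0,0,0,0,0,0.026,0,0,0,0,0,0,0.025,0,0,0,0,0,0,0,0,0,0,0,0,0,0,0,0,0,0,0,0,0,0,0,0,0,0,0,0,0,0,0,0],
)

```text
time: 2.6
tcp_pos: [0.471, -0.1401, 0.0961]
eef_rot: [0.996, -0.014, 0.088, 0.001]
ft_force: [0.9, 0.2, -0.5]
grip_width: 0.0006
finger_force: 0.0
```

```bash
python3 go.py m 0.005
python3 - <<'E'
from h import *
ims=[imaging.camera(n) for n in("wrist","top","side")]
s=[cv2.resize(ims[0],(400,300)),cv2.resize(ims[1][180:285,260:400],(400,300)),cv2.resize(ims[2][225:345,200:360],(400,300))]
cv2.imwrite("pics/over.png",np.vstack([np.hstack(s[:2]),np.hstack([s[2],s[2]*0])]))
E
```

```text
t 2.6 tcp [ 0.471  -0.1401  0.0961] tgt [ 0.4775 -0.1347  0.0697] shift(units, tool) [ 0.0027 -0.0093  0.0451] turn [ 0.0001 -0.0002 -0.0002] w 0.0006012865183039664 F [ 0.93  0.22 -0.47] Fn -0.62 err in keypad mm [-1.67 -5.59 32.08]
```

View pics/over.png

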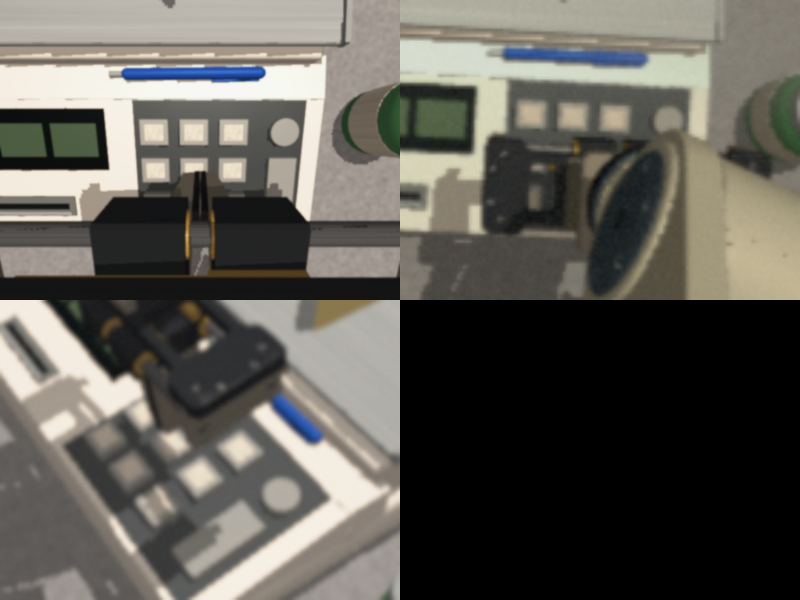

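The wrist view puts the tips at (200,178), just right of the middle key at (193,170). That agrees with the measured 5.6 mm lateral error. I'll correct it and go down to about 7 mm above the key.

move_arm(
  targets=[0.0027,-0.0093,0,0,0,0,0,0,0,0,0,0,0,0,0,0,0.01,0,0,0,0,0,0,0.01,0,0,0,0,0,0,0.01,0,0,0,0,0,0,0.01,0,0,0,0,0,0,0,0,0,0,0,0,0,0,0,0,0,0,0,0,0,0,0,0,0,0,0,0,0,0,0,0],
)

```text
time: 3.58
tcp_pos: [0.4768, -0.1344, 0.072]
eef_rot: [0.996, -0.014, 0.087, 0.001]
ft_force: [1.0, -0.1, -0.3]
grip_width: 0.0005
finger_force: 0.0
```

```bash
python3 go.py m 0
python3 - <<'E'
from h import *
cv2.imwrite("pics/w2.png",cv2.resize(imaging.camera("wrist")[100:320,120:400],(560,440)))
E
```

```text
t 3.58 tcp [ 0.4768 -0.1344  0.072 ] tgt [ 0.4784 -0.1347  0.0648] shift(units, tool) [0.0006 0.0005 0.0123] turn [ 0.     -0.     -0.0002] w 0.0004941805386862356 F [ 0.98 -0.12 -0.29] Fn -0.45 err in keypad mm [-0.37  0.28  7.36]
```

View pics/w2.png

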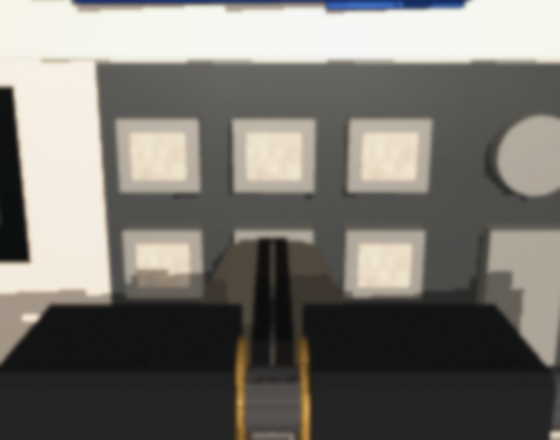

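The tips are centred over the middle key: tip at x≈273, key at x≈273. Next is a gentle approach to contact.

move_arm(
  targets=[0,0,0.003,0,0,0,0,0,0,0.003,0,0,0,0,0,0,0.003,0,0,0,0,0,0,0.003,0,0,0,0,0,0,0.0015,0,0,0,0,0,0,0,0,0,0,0,0,0,0,0,0,0,0,0,0,0,0,0,0,0,0,0,0,0,0,0,0,0,0,0,0,0,0,0],
)

```text
time: 4.47
tcp_pos: [0.4781, -0.1344, 0.064]
eef_rot: [0.996, -0.014, 0.087, 0.001]
ft_force: [-1.0, 0.4, 2.4]
grip_width: 0.0004
finger_force: 1.1
```

```bash
python3 go.py m 0; python3 go.py m 0
```

```text
t 4.47 tcp [ 0.4781 -0.1344  0.064 ] tgt [ 0.4784 -0.1347  0.0648] shift(units, tool) [ 0.0008  0.0005 -0.0012] turn [ 0.     -0.     -0.0002] w 0.00039497058298868475 F [-1.03  0.42  2.37] Fn 2.51 err in keypad mm [-0.48  0.32 -0.75]
t 4.47 tcp [ 0.4781 -0.1344  0.064 ] tgt [ 0.4784 -0.1347  0.0648] shift(units, tool) [ 0.0008  0.0005 -0.0012] turn [ 0.     -0.     -0.0002] w 0.00039497058298868475 F [-1.03  0.42  2.37] Fn 2.51 err in keypad mm [-0.48  0.32 -0.75]
```

Contact at about 2.5 N, which is about 1 mm down. I'll go 2.4 mm further.

move_arm(
  targets=[0,0,0.001,0,0,0,0,0,0,0.001,0,0,0,0,0,0,0.001,0,0,0,0,0,0,0.001,0,0,0,0,0,0,0,0,0,0,0,0,0,0,0,0,0,0,0,0,0,0,0,0,0,0,0,0,0,0,0,0,0,0,0,0,0,0,0,0,0,0,0,0,0,0],
)

```text
time: 5.3
tcp_pos: [0.4785, -0.1343, 0.0616]
eef_rot: [0.996, -0.014, 0.087, 0.001]
ft_force: [-0.7, 0.4, 5.0]
grip_width: 0.0007
finger_force: 2.6
```

```bash
python3 go.py m 0
```

```text
t 5.3 tcp [ 0.4785 -0.1343  0.0616] tgt [ 0.4784 -0.1347  0.0648] shift(units, tool) [ 0.0008  0.0006 -0.0053] turn [ 0.     -0.     -0.0002] w 0.0007468423711259372 F [-0.7   0.39  4.95] Fn 5.0 err in keypad mm [-0.49  0.36 -3.21]
```

Normal force is 5 N with about 3.2 mm of travel, so the key is pressed without hitting the stop. I'll lift straight up and then move across.

move_arm(
  targets=[0,0,-0.01,0,0,0,0,0,0,-0.015,0,0,0,0,0,0,-0.02,0,0,0,0,0,0,-0.02,0,0,0,0,0,0,0,0,0,0,0,-0.014,0.043,0,0,0,0,0,-0.014,0.043,0,0,0,0,0,0,0.043,0,0,0,0,0,0,0,0,0,0,0,0,0,0,0,0,0,0,0],
)

```text
time: 6.13
tcp_pos: [0.4527, -0.212, 0.0969]
eef_rot: [0.996, -0.015, 0.087, 0.001]
ft_force: [-0.8, -0.0, -0.4]
grip_width: 0.0004
finger_force: 0.0
```

move_arm(
  targets=[0,0,0,0,0,0,0,0,0,0,0,0,0,0,0,0,0,0,0,0,0,0,0,0,0,0,0,0,0,0,0,0,0,0,0,0,0,0,0,0,0,0,0,0,0,0,0,0,0,0,0,0,0,0,0,0,0,0,0,0,0,0,0,0,0,0,0,0,0,0],
)

```text
time: 6.97
tcp_pos: [0.453, -0.2111, 0.097]
eef_rot: [0.996, -0.014, 0.087, 0.001]
ft_force: [0.3, -0.6, -0.0]
grip_width: 0.0002
finger_force: 0.0
```

```bash
python3 go.py p 0.007
python3 - <<'E'
from h import *
cv2.imwrite("pics/w3.png",cv2.resize(imaging.camera("wrist")[100:320,120:400],(560,440)))
E
```

```text
t 6.97 tcp [ 0.453  -0.2111  0.097 ] tgt [ 0.4584 -0.2122  0.0685] shift(units, tool) [0.0007 0.0015 0.0484] turn [ 0.     -0.     -0.0002] w 0.0002309091990150186 F [ 0.28 -0.59 -0.01] Fn -0.06 err in keypad mm [-0.41  0.94 36.04]
```

View pics/w3.png

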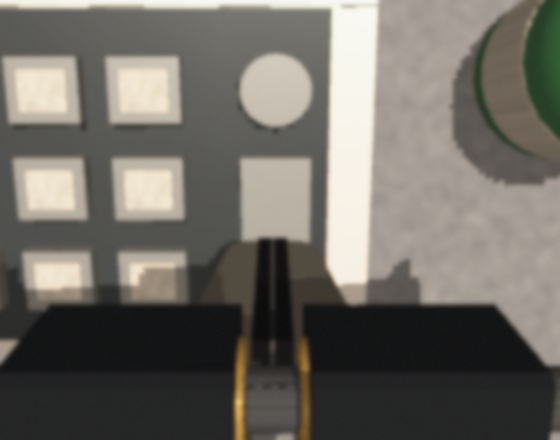

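The middle key has come up, and the tips (x≈273) are centred on the print key (x≈275). Total distance to contact is about 36 mm. I'll come down to about 1 mm of travel.

move_arm(
  targets=[0.0007,0.0015,0.012,0,0,0,0,0,0,0.012,0,0,0,0,0,0,0.012,0,0,0,0,0,0,0.012,0,0,0,0,0,0,0.003,0,0,0,0,0,0,0.003,0,0,0,0,0,0,0.003,0,0,0,0,0,0,0.003,0,0,0,0,0,0,0.001,0,0,0,0,0,0,0,0,0,0,0],
)

```text
time: 7.85
tcp_pos: [0.4598, -0.2122, 0.0612]
eef_rot: [0.996, -0.014, 0.087, 0.001]
ft_force: [-1.1, -0.2, 2.3]
grip_width: 0.0004
finger_force: 1.1
```

move_arm(
  targets=[0,0,0,0,0,0,0,0,0,0,0,0,0,0,0,0,0,0,0,0,0,0,0,0,0,0,0,0,0,0,0,0,0,0,0,0,0,0,0,0,0,0,0,0,0,0,0,0,0,0,0,0,0,0,0,0,0,0,0,0,0,0,0,0,0,0,0,0,0,0],
)

```text
time: 8.68
tcp_pos: [0.4598, -0.2122, 0.0611]
eef_rot: [0.996, -0.014, 0.087, 0.001]
ft_force: [0.1, 1.2, 2.6]
grip_width: 0.0004
finger_force: 1.2
```

```bash
python3 go.py p 0
```

```text
t 8.68 tcp [ 0.4598 -0.2122  0.0611] tgt [ 0.4596 -0.2122  0.0616] shift(units, tool) [-0.0001  0.0001 -0.0009] turn [ 0.     -0.     -0.0002] w 0.0004198661778122288 F [0.13 1.17 2.6 ] Fn 2.55 err in keypad mm [ 0.07  0.03 -0.53]
```

move_arm(
  targets=[0,0,0.001,0,0,0,0,0,0,0.001,0,0,0,0,0,0,0.001,0,0,0,0,0,0,0.001,0,0,0,0,0,0,0,0,0,0,0,0,0,0,0,0,0,0,0,0,0,0,0,0,0,0,0,0,0,0,0,0,0,0,0,0,0,0,0,0,0,0,0,0,0,0],
)

```text
time: 9.52
tcp_pos: [0.4601, -0.2122, 0.0587]
eef_rot: [0.996, -0.014, 0.087, 0.001]
ft_force: [-1.2, 0.6, 4.5]
grip_width: 0.0004
finger_force: 2.6
```

```bash
python3 go.py p 0
```

```text
t 9.52 tcp [ 0.4601 -0.2122  0.0587] tgt [ 0.4596 -0.2122  0.0616] shift(units, tool) [-0.0001  0.     -0.0049] turn [ 0.     -0.     -0.0002] w 0.00044185917030612485 F [-1.22  0.59  4.55] Fn 4.69 err in keypad mm [ 0.04  0.02 -2.92]
```

Print key is pressed at 4.7 N with about 3 mm of travel. I'll lift and move away.

move_arm(
  targets=[0,0,-0.01,0,0,0,0,0,0,-0.02,0,0,0,0,0,0,-0.04,0,0,0,0,0,0,-0.05,0,0,0,0,0,0,-0.05,0,0,0,0,0,0,-0.05,0,0,0,0,-0.04,0,0,0,0,0,0,-0.04,0,0,0,0,0,0,0,0,0,0,0,0,0,0,0,0,0,0,0,0],
)

```text
time: 10.35
tcp_pos: [0.3891, -0.2101, 0.1805]
eef_rot: [0.996, -0.015, 0.087, 0.001]
ft_force: [-0.9, -0.7, 0.6]
grip_width: 0.0005
finger_force: 0.0
```

Run:
```python
from h import *
a=imaging.camera("top");b=imaging.camera("side");print(robot.get_obs()['tcp_pos'])
o=cv2.imread("pics/side0.png");print((cv2.absdiff(b,o).max(2)>40).sum())
cv2.imwrite("pics/end.png",np.hstack([cv2.resize(a,(400,300)),cv2.resize(b,(400,300))]))
```

```text
[ 0.39063064 -0.210541    0.18069657]
27886
```

View pics/end.png

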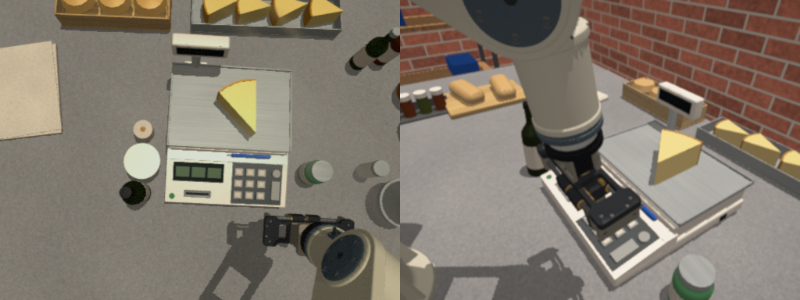

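The hand is clear of the scale. Cheese, pen, jars and bottle are where they were, and both keys are up.

```bash
python3 -c "from cell import ticket;print(ticket.finish_job())"
```

```text
the job is handed in; nothing more can be done
None
```

I pressed the middle preset key (about 5 N), let it come up, pressed the print key (about 4.7 N), took the hand clear and handed the job in after about 10.5 s; no other contact showed in the pictures or forces.

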